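# Hang the weaving frames on the stand's hook

### The job

Put the weaving frames away on the hook of the steel stand: first hang the large frame by its window, towards the post, then hang the small frame the same way in front of it. Each should hang from the middle of its top bar, roughly straight and square to the hook, at rest on it. Leave the solid panel standing in the rack.

Things in the scene. Friction and masses are not known exactly. Their poses are not given: they have to be found in the camera images.
- large_frame_bar (a point): The LARGE plywood weaving frame, upright in one of the rack's slots (any): 190 wide, 165 tall, 10 mm thick, 152 g (+-35%); one window 150 wide, 100 tall; top bar 45 tall, other bars 20 mm. This point: centre of the top bar, 22.5 mm below the top edge, 22.5 above the window, 142.5 above the bottom edge. x across the thickness, y along the width, z up.
- small_frame_bar (a point): The SMALL plywood weaving frame, upright in one of the rack's slots (any): 110 wide, 135 tall, 10 mm thick, 88 g (+-35%); one window 70 wide, 70 tall; top bar 45 tall, other bars 20 mm. This point: centre of the top bar, 22.5 mm below the top edge, 22.5 above the window, 112.5 above the bottom edge. x across the thickness, y along the width, z up.
- panel_mid (a point): Centre of the solid plywood panel (150 wide, 150 tall, 10 mm thick, no window) in another slot of the rack, where it stays. The low wooden rack has three parallel slots 85 mm apart, 12.6 wide and 30 mm deep, open above and at both ends, their floor 8 mm above the table; frames and panel stand in them.
- hook_arm (a point): Level steel arm, 10 mm thick, on a fixed stand, its top 180 mm up. Point: on top of the arm, half-way. +x along the arm to the post (axis at x = 65 mm, 18 mm thick, no higher than the arm), -x to the free end (roughly towards the robot), z up. Straight to x = -55 mm, where it turns up: tip 15 mm above the arm's top, foremost at x = -68. Frames fit at x = -45 to 50 mm. Foot plate 14 mm high.
Mind the look-alikes: they are no part of the job. Leave any purple look-alike of the part that bears panel_mid alone.

How it is judged (in metres and radians):
On the way, in this order (a step that is already met when the one before it is completed fails the run):
1. the large frame hangs on the hook, let go, at rest (x of large_frame_bar in the frame of hook_arm between -0.063 and 0.063 m and y of large_frame_bar in the frame of hook_arm between -0.028 and 0.028 m and z of large_frame_bar in the frame of hook_arm between 0.005 and 0.032 m and angle between large_frame_bar's own z axis and vertical below 0.45 rad and angle between the x axis of large_frame_bar and the x axis of hook_arm, either way round below 0.4 rad and contact force between large_frame and hook_stand above 0.1 N and contact force between large_frame and the arm below 0.05 N and contact force between large_frame and the fingers below 0.05 N and linear speed of large_frame below 0.05 m/s), for 0.2 s.
2. the small frame hangs on the hook in front of it, let go, at rest (x of small_frame_bar in the frame of hook_arm between -0.063 and 0.063 m and y of small_frame_bar in the frame of hook_arm between -0.028 and 0.028 m and z of small_frame_bar in the frame of hook_arm between 0.005 and 0.032 m and angle between small_frame_bar's own z axis and vertical below 0.45 rad and angle between the x axis of small_frame_bar and the x axis of hook_arm, either way round below 0.4 rad and contact force between small_frame and hook_stand above 0.1 N and contact force between small_frame and the arm below 0.05 N and contact force between small_frame and the fingers below 0.05 N and linear speed of small_frame below 0.05 m/s), for 0.2 s.
At the end, for the whole second after the job is handed in: Both frames rest let go and still on the arm through their windows, the large next to the post, the small in front; each within 28 mm of its bar's middle, 25 degrees of upright, 22 of square to the arm; the solid panel still upright within 30 mm of its start (all of step 1 and all of step 2 and distance of panel_mid from where it was at the start of the episode below 0.03 m and angle between panel_mid's own z axis and vertical below 0.2 rad); the robot touches nothing.
It fails at once if the small frame is on the hook while the large frame is not behind it on the hook ((horizontal distance between small_frame_bar and hook_arm below 0.06 m and y of small_frame_bar in the frame of hook_arm between -0.03 and 0.03 m and z of small_frame_bar in the frame of hook_arm between -0.01 and 0.05 m) and not (horizontal distance between large_frame_bar and hook_arm below 0.085 m and z of large_frame_bar in the frame of hook_arm between -0.02 and 0.06 m)).
It also fails if it takes over 64 s, if anything falls off the work surface, if the arm or the gripper's body presses on something with over 40 N, if the wrist force passes 120 N, or if a joint passes its speed limit or range.

### The arm

A 6-joint arm with a two-finger parallel gripper is mounted at the origin on the work surface. World frame = base frame: x ahead of the robot, y to its left, z up, the work surface at z = 0. Lengths are in mm, angles in rad, forces in N, time in s.
With the tool pointing down it reaches from about 350 to 875 mm from the base axis. Payload 4.2 kg.
Tool frame: the origin (TCP) lies midway between the tips of the shut fingers; the grasp point (between the pads) lies 19 mm behind it (arm.grip_depth is the distance from the TCP to the grasp point, in mm); z points along the fingers, x is the direction in which the jaws open and shut, and the axes are right-handed (so a half turn about z gives the same grasp; the last joint's range is limited). The gripper opens to 85 mm and grips with 20 to 120 N. Pads are 22 mm wide; open, the fingers measure 114 mm over their backs; the gripper's body (76 mm by 85 mm) begins 54 mm behind the grasp point. The pads swing forward as they close: fully open they stand 13 mm farther back than shut.
Start: joints at [-0.967, 0.385, 0.008, 0, -1.194, -0.259], TCP at [211.27, -588.187, 231.312] pointing down, gripper open.
Joint ranges: [-3.14, 3.14], [-1.21, 2.06], [-1.07, 1.41], [-3.16, 2.05], [-2.99, -0.16], [-3.1, 3.1]. Speed limits (rad/s): [2.79, 2.79, 3.14, 3.14, 3.14, 3.14].

### API

Orientations are given as a unit quaternion [x, y, z, w].
In Python, from bench import arm, eyes, find_in, silhouettes gives the robot as it stands. The module is installed in compiled form; this text tells all that it offers.
- The arm moves only by the tool play_rows, never from a script. Its arguments are lists of equal length, an entry for each row: "offset": the shift along the world's x, y, z in mm, a list of three; "turn": the turn about the world's z in rad. In form: {"offset": [[x, y, z], ...], "turn": [turn, ...]}. A call has 1 to 12 rows; each row shifts and turns the pose as measured when the row begins; what a row does not reach is not made up. A row lasts 1/10 s, in which the tool goes at most 50 mm and 8.59 degrees, less where a joint would pass 70% of its speed; a pose out of reach is approached as far as the arm can. A call is refused whole if a number of a shift passes 50 or a number of a turn 0.15, either way. A call with a gripper value outside its range is refused whole. "grip" is the gripper's target within -1 to 1 (fully open at 1, half-way at 0, shut at -1), set as the call begins (left out, the last holds). The fingers move at their own pace and stop on an object; the grip force is fixed at half the most. Time passes only in rows, so rows that do not move let the fingers close. It gives the time, the measured TCP pose, the force and the opening at its end, in the units of the state.
- arm.read_state(): the state, without advancing time (a new reading comes with each control period).
- eyes.get_image(name): name is "scene" or "top" or "wrist"; returns (picture, depth): 420x560x3 uint8, red, green, blue; 420x560 float32, mm along the optical axis (not along the pixel's ray), 0 where there is no reading.
- eyes.camera_params(name): a dict with "camera_matrix" (3x3 intrinsics, pixels), "camera_from_world" (4x4, takes a point from world to camera coordinates). Camera axes: x right, y down, z forward; pixel columns grow to the right and rows downward; lengths in mm; the calibration is good to about 2 mm. A picture is of the moment at which its call begins: read the wrist's pose just before it. camera_params takes no time and is no camera call; for the wrist camera it gives the pose at the moment of the call.
- arm.job_done(): hands the job in, once; it reports no verdict.
Trained networks look in the newest picture that a camera, given by its name, has taken for a name from the list of things; names that differ only in an ending like _2 or _b are one class to them, and where a whole thing is asked for, a point or a joint stands for the part that bears it (a point fixed in the world has none). Each returns a list of dicts, best first, with "score" (0 to 1); they miss things now and then, are a little off and sometimes report something else, mostly with a low value. They report only what shows in the picture. A call takes as long as a camera call. They do not tell look-alikes from the thing itself.
- find_in(camera, query): "bbox" ([centre column, centre row, width, height] in pixels, round what is visible of it).
- silhouettes(camera, query): "mask" (420x560 bool, what is visible of it) and "bbox" ([centre column, centre row, width, height] in pixels, round what is visible of it).
The state is a dict: "clock": time; "joints": joint angles; "joint_vel": joint speeds; "joint_efforts": joint torques, N m; "position": TCP position; "ee_rot": TCP orientation; "contact_force": force on the tool from outside, world axes, zero at the start; "wrist_torque": the same for the moment, N m; "gripper_width": finger opening in mm.
Only numpy, scipy, OpenCV 4.12 (cv2) and the standard library are available. Lean on these libraries where they do the work, as an engineer would, in place of code of your own. Each camera call takes 0.05 s, during which the arm holds its last target. There are 200 camera calls.

## Working session

There is one attempt and no reset: what is moved stays moved. The work goes in short steps, Python scripts to look and compute and a tool call to move; the robot and the scene stay as the last step left them, time stands still between calls to the robot, and variables do not carry over. Pictures are saved under pics/ and viewed, on a budget of 10 in all, crops included, one or two more only if the job needs it, and the job is handed in when it is done.

Besides the shell and the picture viewer there is one more tool, called after ">>>" by a JSON object that holds its "method" and its "body", one argument or row to a line. play_rows: Moves the arm, as the interface text tells. Its arguments: {"type":"object","properties":{"offset":{"type":"array","items":{"type":"array","items":{"type":"number"}}},"turn":{"type":"array","items":{"type":"number"}},"grip":{"type":"number"}},"required":["offset","turn"]}

```bash
mkdir -p pics
python3 - <<'E'
from bench import arm, eyes, find_in, silhouettes
import cv2, numpy as np
print(arm.read_state())
a=[]
for n in ("scene","top"):
    im,d=eyes.get_image(n); np.savez(f"{n}.npz",im=im,d=d)
    p=eyes.camera_params(n); print(n,p["camera_matrix"].round(1).tolist(),p["camera_from_world"].round(3).tolist())
    cv2.imwrite(f"pics/{n}.png",im[:,:,::-1])
    for q in ("large_frame_bar","small_frame_bar","panel_mid","hook_arm"):
        for r in find_in(n,q)[:4]: print(n,q,round(r["score"],2),np.round(r["bbox"]).tolist())
E
```

```text
{'clock': 0.0, 'joints': array([-9.67373955e-01,  3.85579730e-01,  6.62132765e-03, -4.74849496e-04,
       -1.19397681e+00, -2.58622937e-01]), 'joint_vel': array([-0.00104463, -0.00106782,  0.00052138,  0.00022862,  0.00098366,
        0.00089251]), 'joint_efforts': array([ 9.40883037e-04, -3.92291164e+01,  1.88401204e+01,  4.18608829e+00,
       -4.60789364e-03,  1.29660225e-05]), 'position': array([ 211.08749929, -587.6633185 ,  230.20940347]), 'ee_rot': array([ 5.75393857e-01,  8.17875734e-01,  5.78062359e-04, -9.26414216e-04]), 'contact_force': array([0.4284938 , 0.02122047, 0.35437524]), 'wrist_torque': array([-0.0512185 , -0.00957886,  0.04546156]), 'gripper_width': 85.24694532522709}
scene [[381.7, 0.0, 276.9], [0.0, 381.7, 210.6], [0.0, 0.0, 1.0]] [[0.373, 0.928, -0.007, -388.888], [0.563, -0.232, -0.793, -128.552], [-0.738, 0.292, -0.609, 1326.088], [0.0, 0.0, 0.0, 1.0]]
scene large_frame_bar 0.87 [274.0, 203.0, 68.0, 71.0]
scene small_frame_bar 0.55 [295.0, 225.0, 39.0, 51.0]
scene panel_mid 0.89 [396.0, 175.0, 29.0, 68.0]
scene panel_mid 0.75 [316.0, 242.0, 53.0, 64.0]
scene hook_arm 0.92 [135.0, 315.0, 72.0, 147.0]
top [[460.2, 0.0, 279.8], [0.0, 460.2, 214.7], [0.0, 0.0, 1.0]] [[-0.029, -0.999, -0.023, 257.025], [-0.993, 0.032, -0.115, 520.225], [0.115, 0.019, -0.993, 1421.988], [0.0, 0.0, 0.0, 1.0]]
top large_frame_bar 0.92 [280.0, 243.0, 65.0, 11.0]
top small_frame_bar 0.61 [273.0, 216.0, 37.0, 14.0]
top panel_mid 0.89 [269.0, 186.0, 49.0, 20.0]
top panel_mid 0.79 [148.0, 259.0, 24.0, 51.0]
top hook_arm 0.77 [402.0, 169.0, 41.0, 48.0]
```

Run:
```python
import cv2, numpy as np
s=cv2.imread("pics/scene.png"); t=cv2.imread("pics/top.png")
cv2.imwrite("pics/both.png",np.vstack([cv2.resize(s[100:400,60:460],(800,600))])[:600])
cv2.imwrite("pics/topc.png",cv2.resize(t[110:320,120:460],(800,494)))
```

```text
(no output)
```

View pics/both.png

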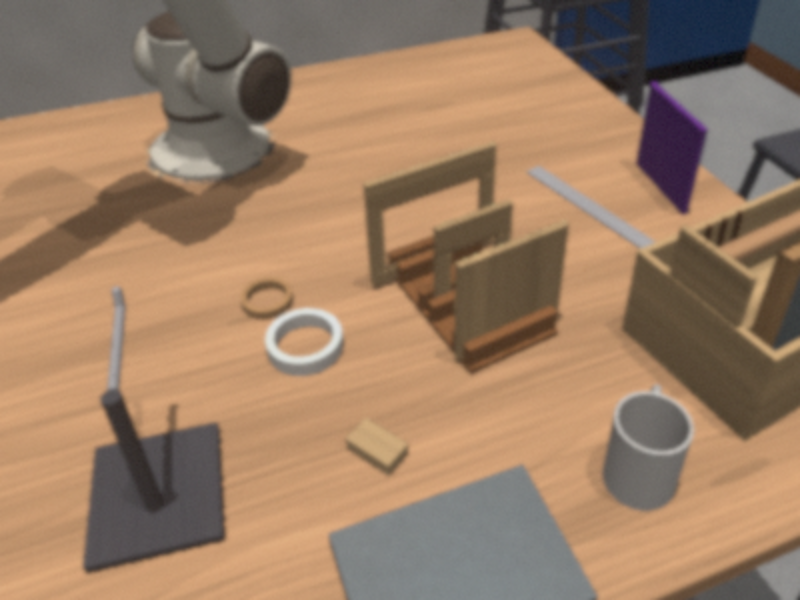

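View pics/topc.png

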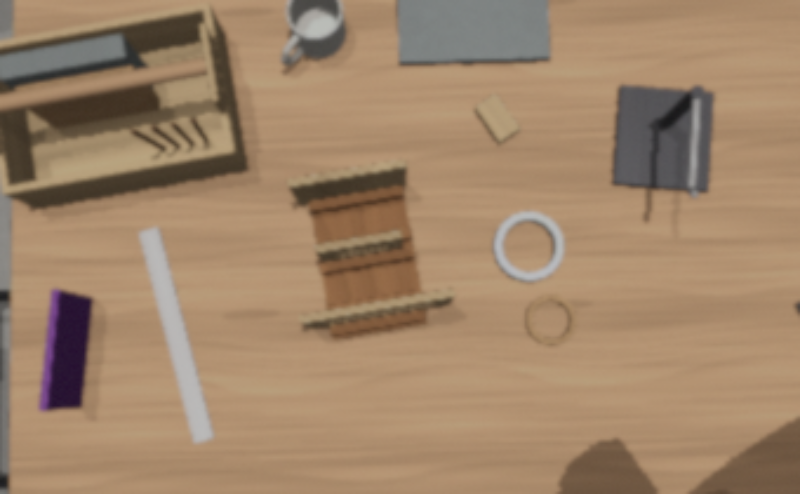

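The scene crop shows the large frame nearest the robot (crop 430,215), the small frame in the middle slot (475,245) and the plain panel in the far slot (515,290). The stand is at (130,400). Candidates: large and small frames in the rack, the solid panel, the purple look-alike (670,145; left alone) and rings or a box that aren't frames.

```bash
cat > h.py <<'E'
import numpy as np, cv2
def cloud(d,p,stride=1):
    K=np.array(p["camera_matrix"]); T=np.linalg.inv(np.array(p["camera_from_world"]))
    v,u=np.mgrid[0:d.shape[0],0:d.shape[1]]
    P=np.stack([(u-K[0,2])/K[0,0]*d,(v-K[1,2])/K[1,1]*d,d],-1)@T[:3,:3].T+T[:3,3]
    P[d<=0]=np.nan
    return P
def seg(P2):
    (c,s,a)=cv2.minAreaRect(P2.astype(np.float32)); b=cv2.boxPoints((c,s,a))
    e=[b[1]-b[0],b[2]-b[1]]; e=max(e,key=np.linalg.norm)
    return np.round(c,1),np.round(sorted(s),1),round(float(np.arctan2(e[1],e[0])),3)
def line(P2):
    m=np.median(P2,0); u,s,vt=np.linalg.svd(P2-P2.mean(0),full_matrices=False); t=(P2-P2.mean(0))@vt[0]
    lo,hi=np.percentile(t,[1,99]); return (P2.mean(0)+vt[0]*(lo+hi)/2).round(1),round(hi-lo,1),round(float(np.arctan2(vt[0,1],vt[0,0])),3)
E
python3 - <<'E'
from h import *
from bench import eyes
B={"top":{"L":(280,243,65,11),"S":(273,216,37,14),"P":(269,186,49,20),"H":(402,169,41,48)},"scene":{"L":(274,203,68,71),"S":(295,225,39,51),"P":(316,242,53,64),"H":(135,315,72,147)}}
Z={"L":173,"S":143,"P":158,"H":180}
for n in B:
    f=np.load(n+".npz"); P=cloud(f["d"],eyes.camera_params(n))
    for k,(c,r,w,h) in B[n].items():
        Q=P[int(r-h/2)-2:int(r+h/2)+3,int(c-w/2)-2:int(c+w/2)+3].reshape(-1,3); Q=Q[np.isfinite(Q[:,2])]
        lo=Z[k]-(10 if k!="H" else 15)
        M=Q[(Q[:,2]>lo)&(Q[:,2]<Z[k]+20)]
        if len(M)<4: print(n,k,"few",len(M)); continue
        print(n,k,len(M),"zmax",np.percentile(Q[:,2],[90,99]).round(),"line",line(M[:,:2]),seg(M[:,:2]))
        if k=="H": print("tip",M[np.argmin(M[:,0])].round(),"far",M[np.argmax(M[:,0])].round());
E
```

```text
top L 222 zmax [172. 176.] line (array([440. , 244.1]), np.float64(180.5), -1.434) (array([440.7, 241.9]), array([ 10.1, 186.8]), -1.425)
top S 139 zmax [141. 147.] line (array([523. , 263.7]), np.float64(106.0), -1.426) (array([523.6, 263.4]), array([ 10.7, 109.5]), -1.421)
top P 198 zmax [155. 161.] line (array([607.1, 274.1]), np.float64(145.7), -1.427) (array([607.7, 273.8]), array([ 11.2, 148.5]), -1.424)
top H 190 zmax [ 87. 183.] line (array([ 628.1, -149.3]), np.float64(138.8), 3.024) (array([ 628. , -147.7]), array([ 18.8, 140.8]), -0.155)
tip [ 558. -140.  196.] far [ 698. -157.  176.]
scene L 384 zmax [158. 174.] line (array([441.4, 239.4]), np.float64(187.6), 1.712) (array([438.6, 239.7]), array([ 15. , 190.2]), -1.422)
scene S 595 zmax [145. 159.] line (array([565.2, 249.4]), np.float64(143.2), -0.44) (array([565.5, 257.2]), array([ 98.2, 131.6]), -1.428)
scene P 380 zmax [147. 159.] line (array([608.1, 271.9]), np.float64(147.4), 1.712) (array([606.4, 271.8]), array([ 13.3, 148.6]), -1.425)
scene H 422 zmax [ 16. 181.] line (array([ 627.4, -150.8]), np.float64(137.2), -0.122) (array([ 626. , -151.7]), array([ 17.2, 141.2]), -0.11)
tip [ 556. -140.  193.] far [ 696. -159.  180.]
```

Large frame bar is at about (440.5, 241), with a normal yaw of 0.145. Small is at (523.5, 263.5) and the panel at (607, 273). The hook origin is about (625, -149.5), arm yaw about -0.125. Those heights and lengths match the sizes given. I need one close crop to check the choice, then I'll move.

Run:
```python
import cv2
s=cv2.imread("pics/scene.png"); cv2.imwrite("pics/crop.png",cv2.resize(s[160:290,230:360],(600,600),interpolation=cv2.INTER_CUBIC))
```

```text
(no output)
```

View pics/crop.png

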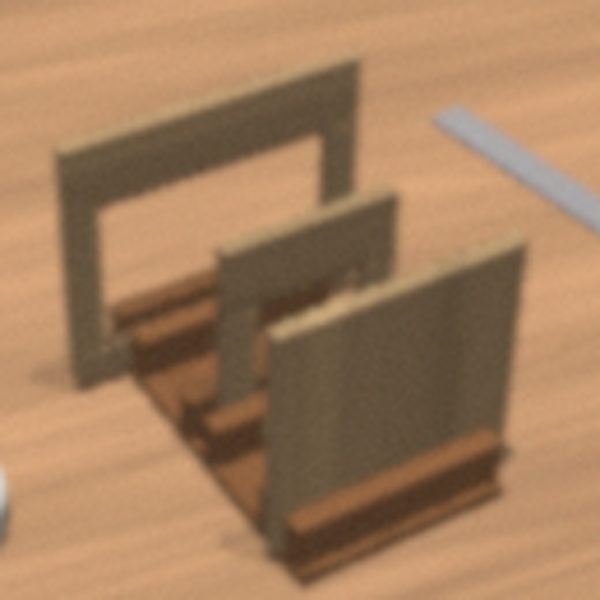

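>>> {"method": "play_rows", "body": {
  "offset": [
    [17,32,4],
    [17,32,4],
    [17,32,4],
    [17,32,4],
    [17,32,4],
    [17,32,4],
    [17,32,4],
    [17,32,4],
    [17,32,4],
    [17,32,4],
    [17,32,4],
    [17,32,4]
  ],
  "turn": [0.057,0.057,0.057,0.057,0.057,0.057,0.057,0.057,0.057,0.057,0.057,0.057],
  "grip": 1
}}

```text
clock: 1.7
position: [418.3, -192.2, 281.0]
ee_rot: [0.258, 0.966, 0.0, 0.002]
contact_force: [0.4, 0.3, -0.8]
gripper_width: 85.4
```

The crop confirms it: the large windowed frame is top-left (200,130), the small one in the middle (310,230) and the solid panel in front (400,390).

>>> {"method": "play_rows", "body": {
  "offset": [
    [2,36,0],
    [2,36,0],
    [2,36,0],
    [2,36,0],
    [2,36,0],
    [2,36,0],
    [2,36,0],
    [2,36,0],
    [2,36,0],
    [2,36,0],
    [2,36,0],
    [2,36,0]
  ],
  "turn": [0.056,0.056,0.056,0.056,0.056,0.056,0.056,0.056,0.056,0.056,0.056,0.056]
}}

```text
clock: 2.9
position: [442.1, 258.2, 285.7]
ee_rot: [-0.091, 0.996, 0.004, 0.007]
contact_force: [1.3, -0.9, 0.3]
gripper_width: 85.3
```

Run:
```python
from h import *
from bench import arm,eyes
s=arm.read_state(); q=s["ee_rot"]; print(s["position"].round(1),2*np.arctan2(q[1],q[0]))
p=eyes.camera_params("wrist"); im,d=eyes.get_image("wrist"); P=cloud(d,p).reshape(-1,3)
M=P[(P[:,2]>164)&(P[:,2]<180)&(abs(P[:,0]-440)<40)]
print(len(M),line(M[:,:2]),seg(M[:,:2]),np.median(M[:,2]))
cv2.imwrite("pics/w1.png",im[:,:,::-1])
```

```text
[442.1 258.2 285.7] 3.322883344303246
2422 (array([439.8, 238.3]), np.float64(185.1), -1.427) (array([439.6, 239.2]), array([ 10. , 189.3]), -1.427) 172.5268126308191
```

>>> {"method": "play_rows", "body": {
  "offset": [
    [-1,-9,-8],
    [-1,-9,-12],
    [0,0,-15],
    [0,0,-15],
    [0,0,-15],
    [0,0,-15],
    [0,0,0]
  ],
  "turn": [-0.02,-0.017,0,0,0,0,0]
}}

```text
clock: 3.65
position: [439.1, 240.9, 200.8]
ee_rot: [-0.072, 0.997, 0.005, 0.007]
contact_force: [-0.0, 0.5, 0.1]
gripper_width: 85.0
```

>>> {"method": "play_rows", "body": {
  "offset": [
    [1,0,-13],
    [0,0,-13],
    [0,0,-13],
    [0,0,-12],
    [0,0,-6],
    [0,0,0]
  ],
  "turn": [0,0,0,0,0,0]
}}

```text
clock: 4.25
position: [441.7, 238.2, 146.4]
ee_rot: [-0.069, 0.998, 0.006, 0.01]
contact_force: [0.2, 0.2, 0.1]
gripper_width: 85.5
```

>>> {"method": "play_rows", "body": {
  "offset": [
    [0,0,0],
    [0,0,0],
    [0,0,0],
    [0,0,0],
    [0,0,0],
    [0,0,0],
    [0,0,0],
    [0,0,0]
  ],
  "turn": [0,0,0,0,0,0,0,0],
  "grip": -1
}}

```text
clock: 5.05
position: [440.9, 238.4, 149.5]
ee_rot: [-0.069, 0.998, 0.007, 0.01]
contact_force: [-2.4, 0.4, 2.0]
gripper_width: 9.0
```

>>> {"method": "play_rows", "body": {
  "offset": [
    [0,0,0],
    [0,0,0],
    [0,0,-3],
    [0,1,-6],
    [0,1,-4]
  ],
  "turn": [0,0,0,0,0],
  "grip": -0.3
}}

```text
clock: 5.55
position: [443.0, 241.3, 135.9]
ee_rot: [-0.069, 0.998, 0.008, 0.012]
contact_force: [-0.3, 1.5, -0.3]
gripper_width: 30.1
```

>>> {"method": "play_rows", "body": {
  "offset": [
    [0,0,0],
    [0,0,0],
    [0,0,0],
    [0,0,0],
    [0,0,0],
    [0,0,0]
  ],
  "turn": [0,0,0,0,0,0],
  "grip": -1
}}

```text
clock: 6.15
position: [439.8, 240.6, 135.0]
ee_rot: [-0.069, 0.998, 0.007, 0.008]
contact_force: [-1.5, 0.2, 1.2]
gripper_width: 9.1
```

>>> {"method": "play_rows", "body": {
  "offset": [
    [0,0,4],
    [0,0,6],
    [0,0,8],
    [0,0,10],
    [0,0,12],
    [0,0,12],
    [0,0,12],
    [0,0,12],
    [0,0,10],
    [0,0,6]
  ],
  "turn": [0,0,0,0,0,0,0,0,0,0]
}}

```text
clock: 7.15
position: [440.8, 240.0, 235.6]
ee_rot: [-0.069, 0.998, 0.007, 0.01]
contact_force: [0.2, -0.4, -1.3]
gripper_width: 9.0
```

>>> {"method": "play_rows", "body": {
  "offset": [
    [3,-15,-1],
    [5,-25,-1],
    [7,-35,-1],
    [7,-37,-1],
    [7,-37,-1],
    [7,-37,-1],
    [7,-37,-1],
    [7,-37,-1],
    [7,-37,-1],
    [7,-35,0],
    [6,-25,0],
    [4,-14,0]
  ],
  "turn": [-0.022,-0.022,-0.022,-0.022,-0.022,-0.022,-0.023,-0.023,-0.023,-0.023,-0.023,-0.023]
}}

```text
clock: 8.35
position: [509.2, -151.5, 223.2]
ee_rot: [0.075, 0.997, 0.006, 0.007]
contact_force: [0.9, 0.6, -0.8]
gripper_width: 9.3
```

```bash
cat > look.py <<'E'
import sys
from h import *
from bench import arm,eyes
O=np.array([625,-149.5])
def report():
    s=arm.read_state(); q=s["ee_rot"]; print("tcp",s["position"].round(1),"yaw-pi",round(2*np.arctan2(q[1],q[0])-np.pi,3))
    for n in ("scene","top"):
        im,d=eyes.get_image(n); np.savez(f"{n}.npz",im=im,d=d); P=cloud(d,eyes.camera_params(n)); cv2.imwrite(f"pics/{sys.argv[1]}_{n}.png",im[:,:,::-1])
if __name__=="__main__": report()
E
python3 look.py a
python3 - <<'E'
import cv2,numpy as np
s=cv2.imread("pics/a_scene.png"); cv2.imwrite("pics/a.png",cv2.resize(s[100:400,40:340],(600,600),interpolation=cv2.INTER_CUBIC))
E
```

```text
tcp [ 509.2 -151.5  223.2] yaw-pi -0.15
```

View pics/a.png

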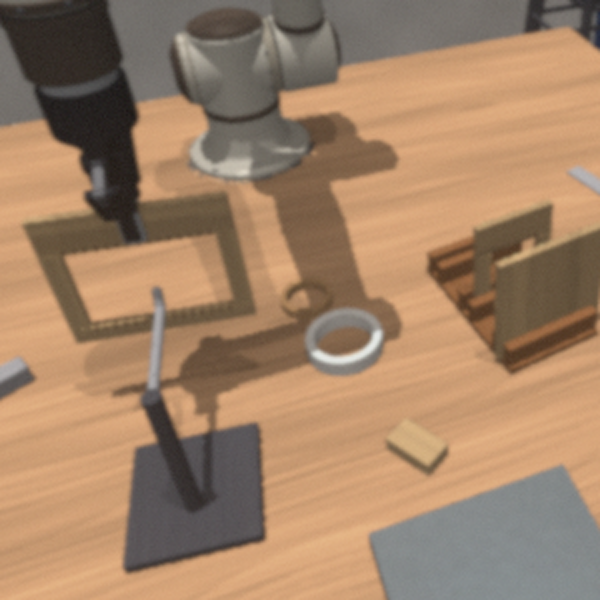

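The frame is held by its top bar at (135,215) in front of the hook tip (158,292), with the window around the tip's line. Next I'll measure its tilt and position.

```bash
cat > fr.py <<'E'
import sys
from h import *
from bench import eyes
# fr.py xmin xmax ymin ymax zmin zmax : fit plane to points in the world box, scene view
b=list(map(float,sys.argv[1:7]))
for n in ("scene","top"):
    f=np.load(n+".npz"); P=cloud(f["d"],eyes.camera_params(n)).reshape(-1,3)
    M=P[np.all([(P[:,i]>b[2*i])&(P[:,i]<b[2*i+1]) for i in range(3)],0)]
    if len(M)<10: continue
    c=np.median(M,0); v=np.linalg.svd(M-c,full_matrices=False)[2][2]; v*=np.sign(v[0])
    z=np.percentile(M[:,2],99.5); T=M[M[:,2]>z-8]
    print(n,len(M),"normal yaw %.3f tilt %.3f"%(np.arctan2(v[1],v[0]),np.arcsin(v[2])),"zmin/max",np.percentile(M[:,2],[.5,99.5]).round(),"y",np.percentile(M[:,1],[.5,99.5]).round(),"top",line(T[:,:2]),seg(T[:,:2]))
E
python3 fr.py 470 545 -270 -30 90 258
```

```text
scene 3267 normal yaw -0.152 tilt -0.014 zmin/max [ 98. 257.] y [-246.  -58.] top (array([ 513.8, -152. ]), np.float64(186.9), -1.72) (array([ 517.6, -152.9]), array([ 20.2, 189.7]), 1.439)
top 45 normal yaw -0.047 tilt 0.013 zmin/max [ 99. 247.] y [-246. -143.] top (array([ 495.7, -142.7]), np.float64(1.0), -2.857) (array([ 495.7, -142.7]), array([0., 1.]), -2.857)
```

>>> {"method": "play_rows", "body": {
  "offset": [
    [1,7,-3],
    [1,7,-3],
    [0,2,0],
    [0,0,0]
  ],
  "turn": [0.015,0.013,0,0]
}}

```text
clock: 8.85
position: [509.5, -132.8, 215.3]
ee_rot: [0.06, 0.998, 0.006, 0.005]
contact_force: [0.2, -0.2, -1.4]
gripper_width: 9.7
```

>>> {"method": "play_rows", "body": {
  "offset": [
    [6,-2,0],
    [10,-2,0],
    [13,-2,0],
    [15,-2,0],
    [15,-2,0],
    [15,-2,0],
    [15,-2,0],
    [15,-2,0],
    [14,-2,0],
    [10,-1,0],
    [6,-1,0],
    [0,0,0]
  ],
  "turn": [0,0,0,0,0,0,0,0,0,0,0,0]
}}

```text
clock: 10.05
position: [657.8, -154.0, 214.2]
ee_rot: [0.058, 0.998, 0.006, 0.007]
contact_force: [-0.6, -0.7, -0.9]
gripper_width: 9.2
```

```bash
python3 look.py b; python3 fr.py 610 690 -270 -30 80 252
python3 - <<'E'
import cv2,numpy as np
s=cv2.imread("pics/b_scene.png"); cv2.imwrite("pics/b.png",cv2.resize(s[100:400,40:340],(600,600),interpolation=cv2.INTER_CUBIC))
E
```

```text
tcp [ 657.8 -154.   214.2] yaw-pi -0.115
scene 4307 normal yaw -0.116 tilt -0.001 zmin/max [ 88. 252.] y [-249.  -60.] top (array([ 660.4, -155. ]), np.float64(186.5), -1.682) (array([ 660.3, -154.7]), array([ 30.8, 190. ]), 1.527)
top 366 normal yaw -0.063 tilt -0.015 zmin/max [ 93. 252.] y [-247. -115.] top (array([ 654.7, -179.8]), np.float64(134.4), -1.698) (array([ 650.3, -178.7]), array([ 27.5, 134.9]), 1.392)
```

View pics/b.png

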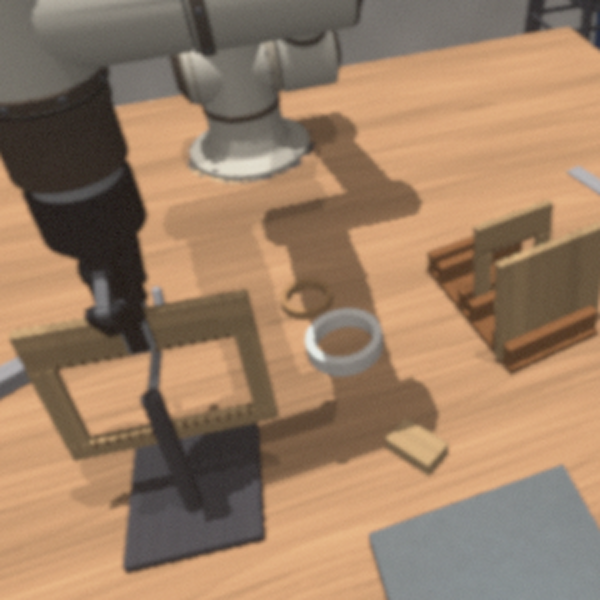

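The frame is threaded: the tip shows behind the top bar at (158,295) and the arm comes through the window to the post. Now I'll lower it.

>>> {"method": "play_rows", "body": {
  "offset": [
    [3,0,-3],
    [2,-1,-5],
    [0,0,-5],
    [0,0,-5],
    [0,0,-3],
    [0,0,0]
  ],
  "turn": [0,0,0,0,0,0]
}}

```text
clock: 10.75
position: [660.5, -154.7, 191.9]
ee_rot: [0.058, 0.998, 0.006, 0.006]
contact_force: [0.1, 0.1, -1.1]
gripper_width: 9.2
```

>>> {"method": "play_rows", "body": {
  "offset": [
    [0,0,-2],
    [0,0,-2],
    [0,0,-1]
  ],
  "turn": [0,0,0]
}}

```text
clock: 11.05
position: [660.6, -154.7, 187.0]
ee_rot: [0.057, 0.998, 0.006, 0.007]
contact_force: [-1.1, 0.6, 0.7]
gripper_width: 9.2
```

>>> {"method": "play_rows", "body": {
  "offset": [
    [0,0,0],
    [0,0,0],
    [0,0,0],
    [0,0,0],
    [0,0,0]
  ],
  "turn": [0,0,0,0,0],
  "grip": 0
}}

```text
clock: 11.55
position: [661.7, -155.0, 188.9]
ee_rot: [0.057, 0.998, 0.006, 0.008]
contact_force: [-0.4, -0.8, -0.1]
gripper_width: 42.5
```

>>> {"method": "play_rows", "body": {
  "offset": [
    [0,0,5],
    [0,0,8],
    [0,0,10],
    [0,0,12],
    [0,0,15],
    [0,0,20],
    [0,0,25],
    [-5,10,15],
    [-15,20,0],
    [-20,30,0],
    [-20,30,0]
  ],
  "turn": [0,0,0,0,0,0,0,0,0,0,0]
}}

```text
clock: 12.65
position: [601.0, -64.5, 311.2]
ee_rot: [0.06, 0.998, 0.005, 0.012]
contact_force: [1.2, 0.2, 1.0]
gripper_width: 42.8
```

```bash
python3 look.py c; python3 fr.py 630 700 -270 -30 55 235; python3 fr.py 490 560 180 340 60 170;  python3 - <<'E'
import cv2,numpy as np
s=cv2.imread("pics/c_scene.png"); cv2.imwrite("pics/c.png",cv2.resize(s[100:400,40:340],(600,600),interpolation=cv2.INTER_CUBIC))
E
```

```text
tcp [601.  -64.5 311.2] yaw-pi -0.12
scene 4997 normal yaw -0.155 tilt 0.042 zmin/max [ 60. 228.] y [-250.  -62.] top (array([ 661.9, -154.8]), np.float64(185.5), -1.716) (array([ 660. , -154.5]), array([ 13.4, 188.8]), 1.42)
top 139 normal yaw -0.135 tilt -0.008 zmin/max [ 63. 228.] y [-248. -215.] top (array([ 648.4, -235.6]), np.float64(23.2), 1.754) (array([ 649.4, -235.1]), array([ 9.2, 23.5]), 1.483)
scene 812 normal yaw 0.131 tilt 0.019 zmin/max [ 61. 146.] y [207. 316.] top (array([523.3, 261. ]), np.float64(107.6), -1.425) (array([521.7, 261.3]), array([ 13.8, 109.6]), -1.407)
top 210 normal yaw 0.142 tilt -0.072 zmin/max [ 64. 148.] y [209. 317.] top (array([523.4, 263. ]), np.float64(105.0), -1.424) (array([523.3, 263.3]), array([ 10.3, 109.1]), -1.426)
```

View pics/c.png

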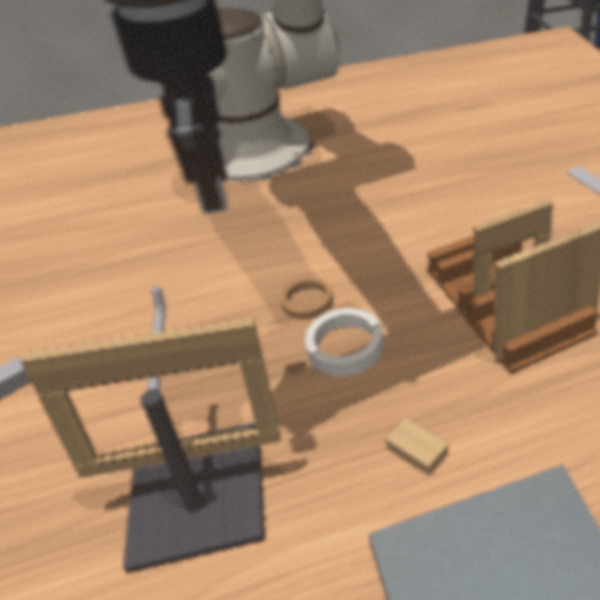

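The large frame hangs on the arm at about hook x=37 mm, centred and upright. In the picture its bar is at (145,350) with the tip free in front at (158,292). Next is the small frame at about (523.4, 262.5).

>>> {"method": "play_rows", "body": {
  "offset": [
    [-4,15,0],
    [-6,25,0],
    [-7,30,0],
    [-8,33,-4],
    [-8,33,-6],
    [-8,33,-8],
    [-8,33,-10],
    [-8,33,-10],
    [-8,33,-10],
    [-7,28,-10],
    [-4,18,-10],
    [-2,8,-10]
  ],
  "turn": [0.022,0.022,0.022,0.022,0.022,0.022,0.022,0.022,0.022,0.022,0.022,0.022]
}}

```text
clock: 13.95
position: [516.3, 273.5, 240.5]
ee_rot: [-0.079, 0.997, 0.011, 0.017]
contact_force: [-0.0, -0.6, 0.8]
gripper_width: 42.4
```

Run:
```python
from h import *
from bench import arm,eyes
p=eyes.camera_params("wrist"); im,d=eyes.get_image("wrist"); P=cloud(d,p).reshape(-1,3)
s=arm.read_state(); q=s["ee_rot"]; print(s["position"].round(1),2*np.arctan2(q[1],q[0])-np.pi)
M=P[(P[:,2]>135)&(P[:,2]<152)&(abs(P[:,0]-523)<35)&(abs(P[:,1]-262)<90)]
print(len(M),line(M[:,:2]),seg(M[:,:2]),np.median(M[:,2]))
```

```text
[515.4 273.4 238.3] 0.15905708382069061
1516 (array([522.3, 260.4]), np.float64(107.5), -1.424) (array([522.4, 260.8]), array([ 10. , 109.5]), -1.428) 142.54042828892202
```

>>> {"method": "play_rows", "body": {
  "offset": [
    [4,-5,-8],
    [3,-5,-12],
    [1,-2,-14],
    [0,0,-14],
    [0,0,-12],
    [0,0,-6],
    [0,0,0]
  ],
  "turn": [-0.007,-0.006,0,0,0,0,0]
}}

```text
clock: 14.7
position: [526.0, 253.4, 168.0]
ee_rot: [-0.067, 0.998, 0.01, 0.016]
contact_force: [0.3, 0.3, 0.3]
gripper_width: 43.0
```

>>> {"method": "play_rows", "body": {
  "offset": [
    [-2,4,-6],
    [-1,3,-10],
    [0,0,-12],
    [0,0,-12],
    [0,0,-9],
    [0,0,-5],
    [0,0,-1]
  ],
  "turn": [0.005,0.005,0,0,0,0,0]
}}

```text
clock: 15.4
position: [523.1, 261.3, 109.0]
ee_rot: [-0.073, 0.997, 0.01, 0.016]
contact_force: [0.2, 1.2, 0.5]
gripper_width: 42.7
```

>>> {"method": "play_rows", "body": {
  "offset": [
    [0,0,0],
    [0,0,0],
    [0,0,0],
    [0,0,0],
    [0,0,0],
    [0,0,0]
  ],
  "turn": [0,0,0,0,0,0],
  "grip": -1
}}

```text
clock: 16.0
position: [521.7, 261.1, 109.2]
ee_rot: [-0.073, 0.997, 0.01, 0.015]
contact_force: [-1.6, 0.7, -0.4]
gripper_width: 9.4
```

>>> {"method": "play_rows", "body": {
  "offset": [
    [0,0,4],
    [0,0,6],
    [0,0,8],
    [0,0,10],
    [0,0,12],
    [0,0,14],
    [0,0,14],
    [0,0,14],
    [0,0,14],
    [0,0,14],
    [0,0,10],
    [0,0,5]
  ],
  "turn": [0,0,0,0,0,0,0,0,0,0,0,0]
}}

```text
clock: 17.2
position: [524.6, 261.8, 249.9]
ee_rot: [-0.073, 0.997, 0.013, 0.021]
contact_force: [0.1, 0.3, -1.8]
gripper_width: 9.2
```

>>> {"method": "play_rows", "body": {
  "offset": [
    [-1,-15,0],
    [-1,-25,0],
    [-2,-34,-1],
    [-2,-37,-3],
    [-2,-37,-3],
    [-2,-37,-3],
    [-2,-37,-3],
    [-2,-37,-3],
    [-1,-37,-3],
    [-1,-35,-2],
    [0,-25,0],
    [0,-14,0]
  ],
  "turn": [-0.022,-0.022,-0.022,-0.022,-0.022,-0.022,-0.022,-0.022,-0.022,-0.022,-0.022,-0.022]
}}

```text
clock: 18.4
position: [497.6, -127.3, 224.2]
ee_rot: [0.068, 0.998, 0.009, 0.018]
contact_force: [0.7, 0.6, -1.3]
gripper_width: 9.2
```

>>> {"method": "play_rows", "body": {
  "offset": [
    [0,0,0],
    [0,0,0]
  ],
  "turn": [0,0]
}}

```text
clock: 18.6
position: [495.5, -130.0, 223.1]
ee_rot: [0.07, 0.997, 0.009, 0.016]
contact_force: [0.6, 0.8, -1.8]
gripper_width: 9.1
```

```bash
python3 look.py d; python3 fr.py 470 550 -230 -50 115 255;python3 fr.py 630 700 -270 -30 55 235;  python3 - <<'E'
import cv2,numpy as np
s=cv2.imread("pics/d_scene.png"); cv2.imwrite("pics/d.png",cv2.resize(s[100:400,40:340],(600,600),interpolation=cv2.INTER_CUBIC))
E
```

```text
tcp [ 495.5 -130.   223.1] yaw-pi -0.141
scene 1949 normal yaw -0.141 tilt -0.008 zmin/max [124. 255.] y [-184.  -74.] top (array([ 500.8, -129.6]), np.float64(108.4), -1.704) (array([ 499.7, -128.6]), array([ 28.2, 108.2]), -1.512)
scene 4969 normal yaw -0.156 tilt 0.037 zmin/max [ 60. 227.] y [-250.  -62.] top (array([ 662.1, -155.2]), np.float64(185.9), -1.719) (array([ 660.6, -154.6]), array([ 13.2, 189.1]), 1.427)
top 1009 normal yaw -0.150 tilt 0.009 zmin/max [ 60. 230.] y [-247.  -60.] top (array([ 662.3, -152.3]), np.float64(186.1), 1.426) (array([ 662. , -153.2]), array([ 12.1, 189.6]), 1.426)
```

View pics/d.png

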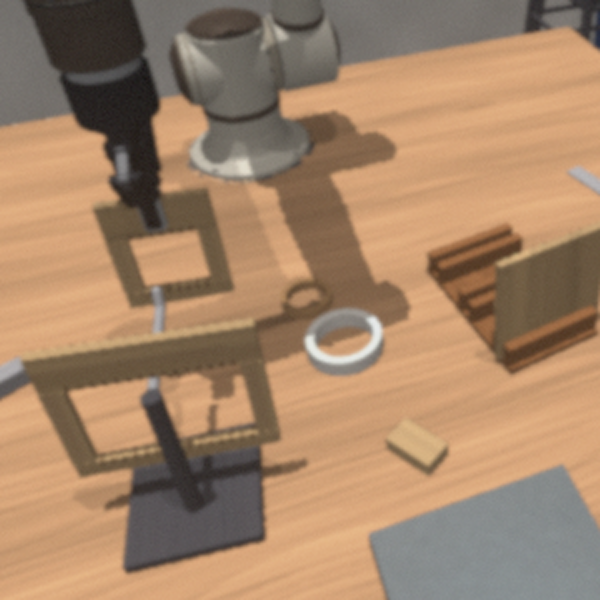

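The small frame is upright in front of the tip, with its window at (172,258) and the tip at (158,292). The large frame still hangs steadily. Inserting now.

>>> {"method": "play_rows", "body": {
  "offset": [
    [4,-3,0],
    [8,-3,0],
    [11,-2,0],
    [13,-2,0],
    [13,-2,0],
    [13,-2,0],
    [13,-1,0],
    [12,-1,0],
    [8,-1,0],
    [5,0,0],
    [0,0,0],
    [0,0,0]
  ],
  "turn": [0.01,0.01,0,0,0,0,0,0,0,0,0,0]
}}

```text
clock: 19.9
position: [608.0, -144.0, 221.1]
ee_rot: [0.055, 0.998, 0.009, 0.017]
contact_force: [-0.8, 0.4, -1.0]
gripper_width: 9.0
```

```bash
python3 look.py e; python3 fr.py 565 635 -230 -50 110 252;  python3 - <<'E'
import cv2,numpy as np
s=cv2.imread("pics/e_scene.png"); cv2.imwrite("pics/e.png",cv2.resize(s[150:350,40:240],(600,600),interpolation=cv2.INTER_CUBIC))
E
```

```text
tcp [ 608.  -144.   221.1] yaw-pi -0.109
scene 1541 normal yaw -0.107 tilt -0.040 zmin/max [122. 252.] y [-198.  -88.] top (array([ 613.2, -143.1]), np.float64(108.4), -1.674) (array([ 615.8, -143.3]), array([ 20.5, 109.6]), 1.503)
top 123 normal yaw -1.395 tilt 0.213 zmin/max [119. 252.] y [-164. -112.] top (array([ 607. , -129.2]), np.float64(24.7), -2.086) (array([ 604.2, -126.2]), array([18.1, 23.2]), 1.443)
```

View pics/e.png

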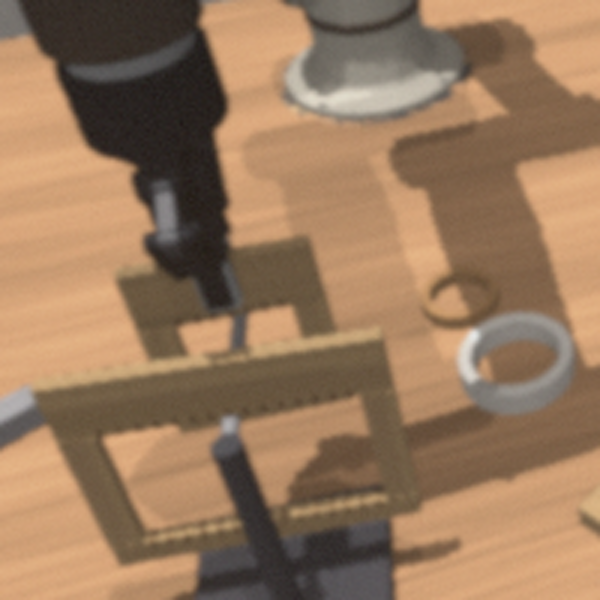

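The small frame is threaded too: the arm (238,330) runs through its window to the large frame. I'll back it off slightly and lower it.

>>> {"method": "play_rows", "body": {
  "offset": [
    [-3,-2,-3],
    [-2,-1,-4],
    [0,0,-5],
    [0,0,-5],
    [0,0,-4],
    [0,0,-2],
    [0,0,0]
  ],
  "turn": [0,0,0,0,0,0,0]
}}

```text
clock: 20.7
position: [600.6, -147.3, 196.8]
ee_rot: [0.055, 0.998, 0.01, 0.017]
contact_force: [0.0, 0.4, -1.7]
gripper_width: 9.4
```

>>> {"method": "play_rows", "body": {
  "offset": [
    [0,0,-2],
    [0,0,-2],
    [0,0,-1]
  ],
  "turn": [0,0,0]
}}

```text
clock: 21.0
position: [601.1, -147.3, 191.7]
ee_rot: [0.055, 0.998, 0.009, 0.017]
contact_force: [-0.1, 0.5, -1.3]
gripper_width: 9.1
```

>>> {"method": "play_rows", "body": {
  "offset": [
    [0,0,-1],
    [0,0,-1]
  ],
  "turn": [0,0]
}}

```text
clock: 21.2
position: [601.2, -147.4, 190.9]
ee_rot: [0.054, 0.998, 0.009, 0.017]
contact_force: [-2.7, 0.8, 5.1]
gripper_width: 9.2
```

>>> {"method": "play_rows", "body": {
  "offset": [
    [0,0,0],
    [0,0,0],
    [0,0,0],
    [0,0,0],
    [0,0,0]
  ],
  "turn": [0,0,0,0,0],
  "grip": -0.3
}}

```text
clock: 21.7
position: [602.1, -147.5, 191.4]
ee_rot: [0.054, 0.998, 0.009, 0.019]
contact_force: [0.3, -0.4, 0.5]
gripper_width: 30.2
```

>>> {"method": "play_rows", "body": {
  "offset": [
    [0,0,4],
    [0,0,7],
    [0,0,10],
    [0,0,12],
    [0,0,15],
    [0,0,20],
    [0,0,25],
    [-5,10,20],
    [-15,20,5],
    [-20,30,0],
    [-20,30,0],
    [-10,15,0]
  ],
  "turn": [0,0,0,0,0,0,0,0,0,0,0,0]
}}

```text
clock: 22.9
position: [531.8, -42.2, 325.7]
ee_rot: [0.057, 0.998, 0.009, 0.025]
contact_force: [0.8, 0.0, -0.4]
gripper_width: 29.9
```

>>> {"method": "play_rows", "body": {
  "offset": [
    [-10,20,0],
    [-20,30,0],
    [-20,30,0],
    [-10,15,0],
    [0,0,0],
    [0,0,0]
  ],
  "turn": [0,0,0,0,0,0]
}}

```text
clock: 23.5
position: [468.5, 57.4, 334.7]
ee_rot: [0.055, 0.998, 0.012, 0.032]
contact_force: [-0.0, 0.3, 0.1]
gripper_width: 29.8
```

```bash
python3 look.py f; echo small; python3 fr.py 575 625 -230 -50 95 235; echo large; python3 fr.py 635 700 -270 -30 55 235; echo panel; python3 fr.py 575 640 180 370 60 175
python3 - <<'E'
import cv2,numpy as np
s=cv2.imread("pics/f_scene.png"); cv2.imwrite("pics/f.png",cv2.resize(s[100:400,40:340],(600,600),interpolation=cv2.INTER_CUBIC))
E
```

```text
tcp [468.5  57.4 334.7] yaw-pi -0.11
small
scene 1802 normal yaw -0.103 tilt 0.001 zmin/max [ 96. 231.] y [-208.  -90.] top (array([ 601.9, -158. ]), np.float64(75.6), -1.646) (array([ 601.6, -155.4]), array([12.6, 81.7]), 1.478)
top 495 normal yaw -0.111 tilt -0.009 zmin/max [ 97. 231.] y [-203.  -87.] top (array([ 603.6, -149.8]), np.float64(88.8), -1.689) (array([ 604. , -144.4]), array([ 11.3, 101.1]), 1.45)
large
scene 4963 normal yaw -0.156 tilt 0.038 zmin/max [ 60. 227.] y [-250.  -62.] top (array([ 662.2, -154.8]), np.float64(185.6), -1.718) (array([ 660.6, -154.6]), array([ 13.7, 189.4]), 1.426)
top 1006 normal yaw -0.151 tilt 0.009 zmin/max [ 60. 231.] y [-247.  -59.] top (array([ 662.3, -152. ]), np.float64(185.9), 1.423) (array([ 662.6, -153.4]), array([ 11.7, 190.1]), 1.416)
panel
scene 1881 normal yaw 0.138 tilt 0.020 zmin/max [ 61. 160.] y [198. 346.] top (array([607.5, 272. ]), np.float64(148.2), 1.712) (array([606.3, 272.5]), array([ 13. , 150.9]), -1.429)
top 455 normal yaw 0.144 tilt -0.045 zmin/max [ 61. 163.] y [200. 347.] top (array([607.3, 274. ]), np.float64(146.8), -1.427) (array([607.4, 273.7]), array([ 11.6, 148.4]), -1.43)
```

View pics/f.png

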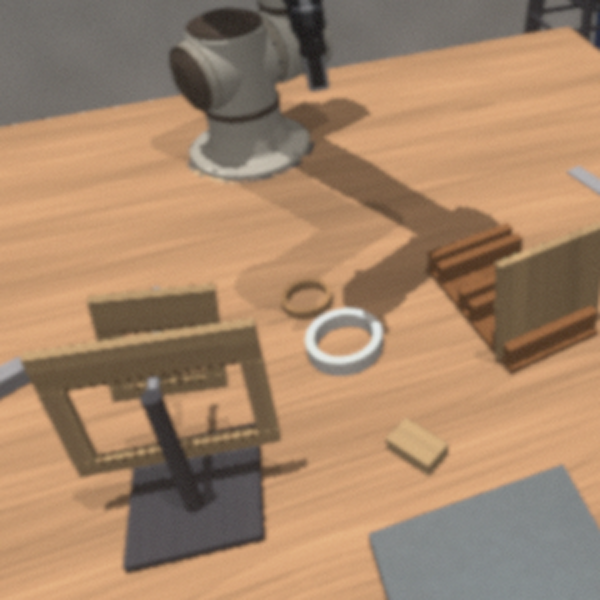

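Both frames hang through their windows: the small bar is at (155,310) in front, the large at (145,350), and the panel stands at (545,290). The small frame may be rolled a few degrees, so I'll let it settle, check the roll and hand in.

>>> {"method": "play_rows", "body": {
  "offset": [
    [0,0,0],
    [0,0,0],
    [0,0,0],
    [0,0,0],
    [0,0,0],
    [0,0,0],
    [0,0,0],
    [0,0,0],
    [0,0,0],
    [0,0,0]
  ],
  "turn": [0,0,0,0,0,0,0,0,0,0]
}}

```text
clock: 24.6
position: [470.2, 54.7, 333.4]
ee_rot: [0.058, 0.998, 0.011, 0.03]
contact_force: [0.3, 0.1, 0.4]
gripper_width: 29.9
```

```bash
cp scene.npz s0.npz; python3 look.py g; python3 fr.py 575 625 -230 -50 95 235
python3 - <<'E'
from h import *
from bench import eyes,arm
for f in ("s0.npz","scene.npz"):
    P=cloud(np.load(f)["d"],eyes.camera_params("scene")).reshape(-1,3)
    M=P[(abs(P[:,0]-602)<22)&(abs(P[:,1]+149)<70)&(P[:,2]>196)&(P[:,2]<238)]
    t=M[:,1]; top=[(y,np.percentile(M[abs(t-y)<4,2],97)) for y in range(-190,-100,10) if (abs(t-y)<4).sum()>5]
    k=np.polyfit(*zip(*top),1); print(f,"roll",round(k[0],3),"top z mid",np.polyval(k,-148).round(1),"y mid",((t.min()+t.max())/2).round(1))
E
```

```text
tcp [470.2  54.7 333.4] yaw-pi -0.116
scene 1791 normal yaw -0.106 tilt -0.000 zmin/max [ 96. 230.] y [-208.  -90.] top (array([ 602.4, -154.8]), np.float64(82.6), -1.661) (array([ 601.7, -152.9]), array([12.5, 87.3]), 1.478)
top 493 normal yaw -0.110 tilt -0.010 zmin/max [ 97. 233.] y [-204.  -87.] top (array([ 602.6, -155.6]), np.float64(76.6), -1.67) (array([ 602.8, -155. ]), array([10.5, 79. ]), 1.47)
s0.npz roll -0.116 top z mid 226.8 y mid -143.5
scene.npz roll -0.107 top z mid 226.6 y mid -143.7
```

The small frame is still, rolled about 0.1 rad (limit 0.44) and within 5 mm of the bar's middle. Handing in.

```bash
python3 -c "
from bench import arm
print(arm.job_done())"
```

```text
the job is handed in; nothing more can be done
None
```

Both frames hang on the hook through their windows, the large one next to the post and the small one in front. I handed the job in at about 25 s of the 64 s allowed; no verdict came back.

| Last camera check | Position | Orientation | Limits |
|---|---|---|---|
| Large frame | about 37 mm along the arm towards the post, within about 2 mm of the bar's middle | tilt at most 0.04 rad, about 0.03 rad off square | 28 mm, 25° upright, 22° square |
| Small frame | about 22 mm on the free-end side of the arm's middle, within about 5 mm of the bar's middle | rolled 0.10–0.12 rad (about 6°), about 0.01 rad off square | 28 mm, 25° upright, 22° square |
| Panel | within about 1 mm of its start position | upright in its slot | 30 mm, 0.2 rad |

- **At rest:** The small frame's roll barely changed over the last second, which suggests it was still. The robot was well clear of everything, with the wrist force near zero.
- **Regrasp:** The first grip on the large frame was too shallow, so I opened the gripper and took a deeper hold before lifting.
- **Disagreements:** The small frame's roll is real but well inside the limit. For the large frame, the two cameras gave tilts of 0.04 and 0.01 rad; I quoted the larger.
- **Picture budget:** I viewed 8 of the 10 pictures allowed.

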